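# Unstack the powder pots and lay out the colouring station

## Task

Lay out the station for colouring the chocolate figures: the powder pots and their brush were carried over in two piles. Take the piles apart from the top and stand every pot upright, fully down, in the grey seat cup bored for its size (the large pot in the large cup, the small pot in the small cup, the two medium pots in the two medium cups, either way round), and lay the brush flat across both wire cradles of its rest, midway along it, either end forward. Never let a pot tip over: there is loose powder in them.

Things in the scene. Friction and masses are not known exactly. Their poses are not given: they have to be found in the camera images.
- pot_large: powder pot with a screw lid, the largest, red lid, 62 mm high, body 62 mm and lid 64 mm across, the lid being the top 10 mm. It stands upright; origin at the centre of its underside, z up. Its axis stands 3 mm in its own +x and 2 mm in its own +y from the origin. Take it round the lid. Bottom of the pile of three, on the table
- pot_medium_a: powder pot with a screw lid, medium, white lid, 50 mm high, body 48 mm and lid 50 mm across, the lid being the top 12 mm. It stands upright; origin at the centre of its underside, z up. Take it round the lid. At the start it stands on the large pot's lid and carries the small pot
- pot_small: powder pot with a screw lid, the smallest, black lid, 40 mm high, body 36 mm and lid 38 mm across, the lid being the top 12 mm. It stands upright; origin at the centre of its underside, z up. Take it round the lid. At the start on top of the pile of three, its underside 112 mm above the table
- pot_medium_b: powder pot with a screw lid, medium, white lid, 50 mm high, body 48 mm and lid 50 mm across, the lid being the top 12 mm. It stands upright; origin at the centre of its underside, z up. Its axis stands 1 mm in its own +x from the origin. Take it round the lid. Same size as the other medium pot (they are interchangeable). At the start on the table, with the brush lying on its lid
- brush: flat pastry brush, 200 mm long: wooden handle 28 wide, 10 thick (x = -26 to +100 mm), white ferrule 32 wide, 14 thick, bristles to -x. Origin mid-length at its underside (handle's underside 1 mm higher); x along it (its long axis is turned +0.07 rad about z from x), z up. Balances at x = -6 mm: take it across the handle at the origin. At the start it lies on a medium pot's lid, origin 49 mm up
- seat_large: grey round seat cup, fixed in the square steel tray, for the large pot: bore 70 mm, flared mouth 82 mm, 91 mm over the rim, 15 mm high; the pot stands on its inner floor, 4 mm above the origin; straight bore up to 8 mm, flare above. Origin at the centre of its underside, z up. The four cups form a 2 x 2 square, 98 mm apart, in changing order; the tray is shifted and turned
- seat_medium_a: grey round seat cup, fixed in the square steel tray, for a medium pot (two such cups): bore 56 mm, flared mouth 68 mm, 77 mm over the rim, 15 mm high; the pot stands on its inner floor, 4 mm above the origin; straight bore up to 8 mm, flare above. Origin at the centre of its underside, z up. The four cups form a 2 x 2 square, 98 mm apart, in changing order; the tray is shifted and turned
- seat_medium_b: grey round seat cup, fixed in the square steel tray, for a medium pot (two such cups): bore 56 mm, flared mouth 68 mm, 77 mm over the rim, 15 mm high; the pot stands on its inner floor, 4 mm above the origin; straight bore up to 8 mm, flare above. Origin at the centre of its underside, z up. The four cups form a 2 x 2 square, 98 mm apart, in changing order; the tray is shifted and turned
- seat_small: grey round seat cup, fixed in the square steel tray, for the small pot: bore 44 mm, flared mouth 56 mm, 65 mm over the rim, 15 mm high; the pot stands on its inner floor, 4 mm above the origin; straight bore up to 8 mm, flare above. Origin at the centre of its underside, z up. The four cups form a 2 x 2 square, 98 mm apart, in changing order; the tray is shifted and turned
- brush_rest: fixed brush rest: steel plate 120 x 62 x 7 mm with two U-shaped cradles of 5 mm dark wire, 38 mm either side of its middle along x, horns 52 mm apart at the bottom, 66 at the tips (42 mm up). The brush lies along its x across both cradles, underside 26.5 mm above the plate's underside; between the cradles 71 mm are free for fingers. Origin at the centre of its underside, z up
There are look-alikes about, which are no part of the job. What is shaped like the pot_small but blue or red is not meant.

How it is judged:
By the outcome, as a careful person would: the job done as asked, in the order asked, and still so for the second after the job is handed in, with the robot touching nothing.
It also fails if it takes over 138 s, if anything falls off the work surface, if the arm or the gripper's body presses on something with over 40 N, if the wrist force passes 120 N, or if a joint passes its speed limit or range.

## Robot

A 7-joint arm with a two-finger parallel gripper is mounted at the origin on a cart in front of the work surface, level with it; the furniture and walls round the work are solid. World frame = base frame: x ahead of the robot, y to its left, z up, the work surface at z = 0. Lengths are in m, angles in degrees, forces in N, time in s.
With the tool pointing down it reaches from about 0.4 to 0.85 m from the base axis. Payload 10.4 kg.
Tool frame: the origin (TCP) lies midway between the tips of the shut fingers; the grasp point (between the pads) lies manip.grip_depth behind it (manip.grip_depth is the distance from the TCP to the grasp point, in m); z points along the fingers, y is the line along which they close (so a half turn about z gives the same grasp; the last joint's range is limited). The gripper opens to 85 mm and grips with 20 to 120 N. Pads are 22 mm wide; open, the fingers measure 114 mm over their backs; the gripper's body (76 mm by 85 mm) begins 54 mm behind the grasp point. The pads swing forward as they close: fully open they stand 13 mm farther back than shut.
Start: joints at [74.393, 19.034, -3.707, 83.658, 1.238, 77.344, -5.071], TCP at [0.155, -0.606, 0.231] pointing down, gripper open.
Joint ranges: [-148.97, 148.97], [-28.65, 121.19], [-84.17, 76.75], [9.2, 138.47], [-72.65, 252.65], [3.7, 117.97], [-149.18, 149.18]. Speed limits (degrees/s): [127.2, 127.2, 159.86, 159.86, 180, 180, 180].

## Interface

Orientations are given as a 3x3 rotation matrix whose columns are the frame's x, y, z axes.
In Python, from cell import manip gives the robot as it stands. The module is installed in compiled form; this text tells all that it offers.
- The arm moves only by the shell command python3 -m crank 'ROWS'. ROWS is a JSON list of rows, 1 to 10 of them, each of 5 numbers: the opening from 0.0 (shut) to 1.0 (fully open), then dx, dy, dz in m, then a turn about the tool's z in degrees; each row is the pose to reach, as a shift and turn from the pose commanded when the command began, along the tool's axes at that moment; what a row does not reach only later rows make up. A row lasts 1/12 s, in which the tool goes at most 0.0417 m and 7.16 degrees, less where a joint would pass 70% of its speed; a pose out of reach is approached as far as the arm can. The fingers move at their own pace and stop on an object; the grip force is fixed at half the most. Time passes only in rows, so rows that do not move let the fingers close. It prints the time, the measured TCP pose, the force, the opening and the grip force at its end.
- manip.observe(): the state, without advancing time (a new reading comes with each control period).
- manip.capture(name): name is "side" or "top"; returns a dict with "frame" (384x512x3 uint8, blue, green, red), "vertical_fov" (degrees; the focal length in pixels is half the picture's height over the tangent of half this angle, whatever the lens; pixels are square), "cx", "cy" (the principal point, pixels), "R" (3x3) and "t" (3): a world point X has camera coordinates R X + t. Camera axes: x right, y down, z forward; pixel columns grow to the right and rows downward; lengths in m; the calibration is good to about 2 mm. A picture is of the moment at which its call begins. There is no depth.
- manip.sign_off(): hands the job in; it is judged then, once.
The state is a dict: "t": time; "joint_positions": joint angles; "qvel": joint speeds; "effort": joint torques, N m; "tool_pos": TCP position; "tcp_rot": TCP orientation; "force": force on the tool from outside, world axes, zero at the start; "torque": the same for the moment, N m; "opening": opening from 0.0 (shut) to 1.0 (fully open); "grasp_force": force on a finger pad.
Only numpy, scipy, OpenCV 4.12 (cv2) and the standard library are available. Lean on these libraries where they do the work, as an engineer would, in place of code of your own. Each camera call takes 0.05 s, during which the arm holds its last target. There are 200 camera calls.

## Working session

There is one attempt and no reset: what is moved stays moved. The work goes in short steps, Python scripts to look and compute and a shell command to move; the robot and the scene stay as the last step left them, time stands still between calls to the robot, and variables do not carry over. Pictures are saved under pics/ and viewed, at most 14 in all, crops included, and the job is handed in when it is done.

```bash
mkdir -p pics
cat > h.py <<'E'
import numpy as np, cv2, json
from cell import manip
def snap(n):
    c=manip.capture(n); np.savez(f'pics/{n}.npz',**{k:np.array(v) for k,v in c.items()}); return c
def load(n): return np.load(f'pics/{n}.npz')
def f(c): return 192/np.tan(np.radians(float(c['vertical_fov']))/2)
def ray(c,u,v):
    d=np.array([(u-c['cx'])/f(c),(v-c['cy'])/f(c),1]); R=c['R']; return -R.T@c['t'], R.T@d
def atz(c,u,v,z):
    o,d=ray(c,u,v); return o+d*(z-o[2])/d[2]
def proj(c,X):
    p=(c['R']@np.atleast_2d(X).T).T+c['t']; return np.c_[p[:,0]/p[:,2]*f(c)+c['cx'],p[:,1]/p[:,2]*f(c)+c['cy']]
E
python3 - <<'E'
from h import *
for n in('side','top'):
    c=snap(n); print(n,f(c),c['cx'],c['cy'],-np.array(c['R']).T@c['t'],np.round(c['R'],3).tolist())
    cv2.imwrite(f'pics/{n}0.png',cv2.resize(c['frame'],(800,600),interpolation=cv2.INTER_CUBIC))
s=manip.observe(); print(s['t'],s['tool_pos'],np.round(s['tcp_rot'],3).tolist(),s['opening'],manip.grip_depth)
E
```

```text
side 347.28296777716963 257.93843455296604 188.90932316832425 [0.27077541 0.74324193 0.73500057] [[-0.943, -0.331, 0.019], [-0.228, 0.604, -0.764], [0.242, -0.725, -0.645]]
top 350.58407929565266 260.9727334069024 189.95535682953124 [0.33068975 0.0021179  1.02422648] [[-0.026, -0.999, -0.019], [-0.98, 0.029, -0.196], [0.196, 0.014, -0.981]]
0.1 [ 0.15440053 -0.60528125  0.23058464] [[0.969, 0.247, -0.0], [0.247, -0.969, 0.001], [-0.0, -0.001, -1.0]] 1.002052876557863 0.0187
```

View pics/side0.png

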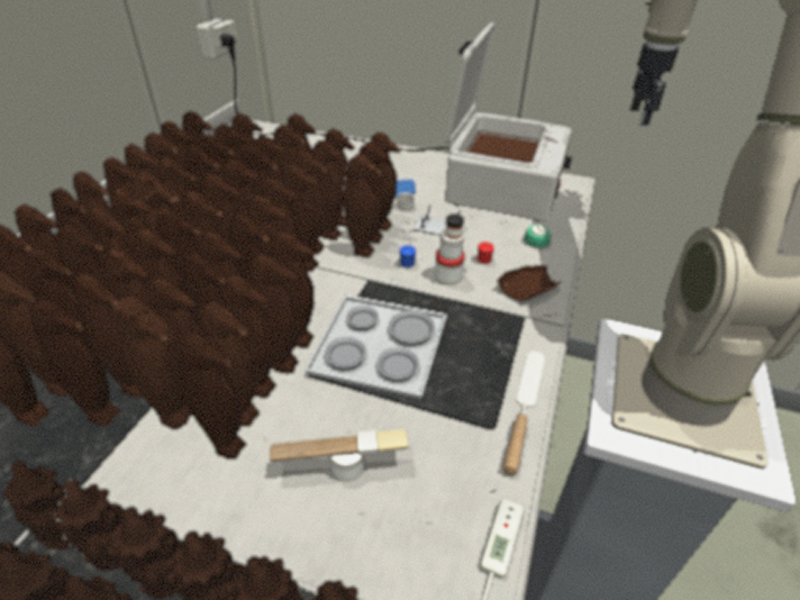

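View pics/top0.png

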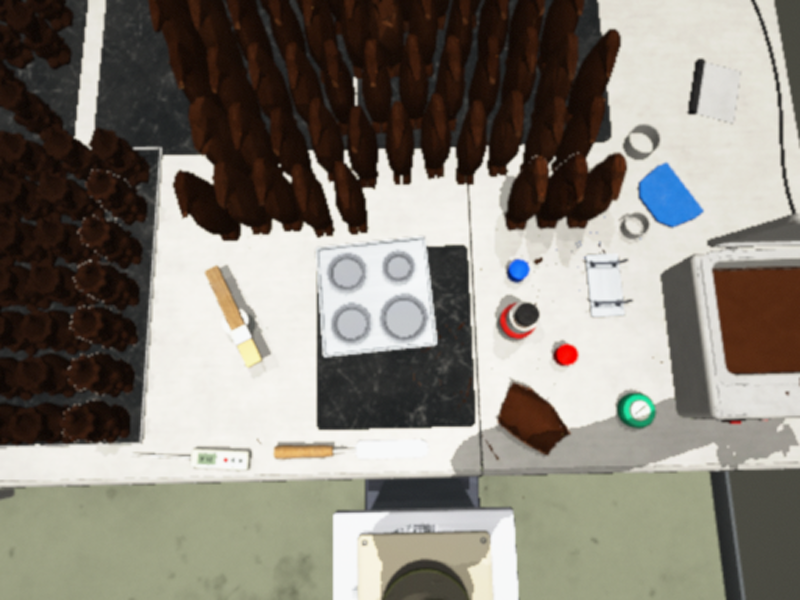

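The top view shows the tray at about (377,297), the pile of three at (520,320), the rest at (605,285) and the brush on medium_b at (235,315). The look-alikes are a blue pot at (517,270) and a red one at (566,355). The black-lidded pot on top of the pile is the small one that is meant. I'll take enlarged crops to confirm it and measure.

```bash
cat >> h.py <<'E'
def panels(n,wins,out):
    c=load(n); im=c['frame']; P=[]
    for x,y,w in wins:
        s=400/w; h=int(round(300/s)); M=np.float32([[s,0,-x*s+s/2-.5],[0,s,-y*s+s/2-.5]])
        p=cv2.warpAffine(im,M,(400,300),flags=cv2.INTER_CUBIC)
        for k in range(0,int(w),10):
            cv2.line(p,(int(k*s),0),(int(k*s),6),(255,0,255),1); cv2.putText(p,str(int(x+k)),(int(k*s),15),0,.3,(255,0,255))
            cv2.line(p,(0,int(k*s)),(6,int(k*s)),(255,0,255),1); cv2.putText(p,str(int(y+k)),(8,int(k*s)+4),0,.3,(255,0,255))
        P.append(p)
    cv2.imwrite(out,np.vstack([np.hstack(P[:2]),np.hstack(P[2:])]))
E
python3 - <<'E'
from h import *
panels('top',[(195,148,110),(305,185,60),(365,155,70),(115,165,100)],'pics/top1.png')
panels('side',[(190,185,110),(260,130,70),(240,120,70),(165,265,110)],'pics/side1.png')
E
```

```text
(no output)
```

View pics/top1.png

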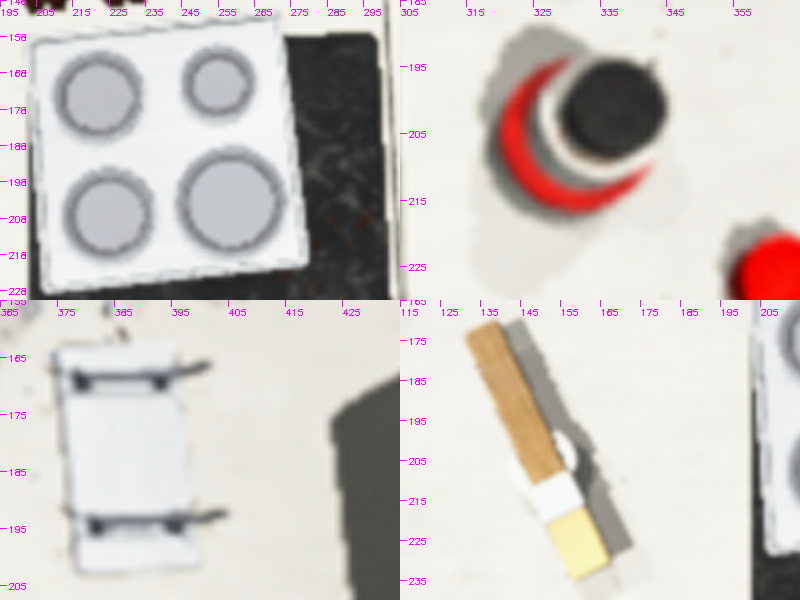

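View pics/side1.png

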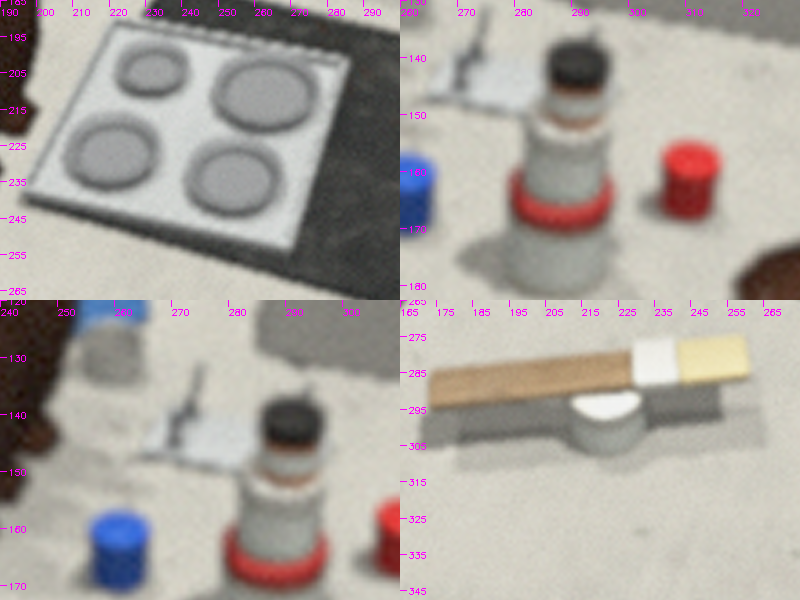

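The crops confirm the black-lidded pot on top of the pile, with its lid at (337,201) in the native top image and (291,141) in side. The blue and red look-alikes stand apart on the table. In the tray, the medium cups are the left pair, the small cup is top right and the large cup is bottom right. Next I fit the poses.

```bash
cat > fit.py <<'E'
from h import *
from scipy.optimize import least_squares as LS
T,S=load('top'),load('side'); Z=np.zeros
def w(p,x0,y0,s): p=np.array(p,float); return p/s+[x0,y0]
th=np.linspace(0,2*np.pi,180)
# tray
tt=w([(98,95),(108,213),(218,83),(231,201)],195,148,400/110); ss=w([(111,154),(234,180),(153,74),(266,94)],190,185,400/110)
def cups(p):
    c,s=np.cos(p[3]),np.sin(p[3]); b=np.array([(.049,.049),(-.049,.049),(.049,-.049),(-.049,-.049)])
    return np.c_[p[0]+c*b[:,0]-s*b[:,1],p[1]+s*b[:,0]+c*b[:,1],np.full(4,p[2])]
g=lambda p:np.r_[(proj(T,cups(p))-tt).ravel(),(proj(S,cups(p))-ss).ravel()]
r=LS(g,[.5,.05,.015,0]); print('tray',r.x,'yaw',np.degrees(r.x[3]),np.round(r.fun,1)); print(np.round(cups(r.x),4))
# pots: extents of lid cylinder
def ext(c,x,y,z0,z1,d):
    P=np.vstack([np.c_[x+d/2*np.cos(th),y+d/2*np.sin(th),np.full(180,z)] for z in(z0,z1)]); q=proj(c,P); return np.r_[q.min(0),q.max(0)]
def pot(name,z0,z1,d,te,se,p0):
    te=[np.nan if v is None else v for v in te]; se=[np.nan if v is None else v for v in se]
    te=np.array(te)/6.667+[305,185,305,185]; se=np.array(se)/5.714+[260,130,260,130]
    h=lambda p:(lambda e:e[~np.isnan(e)])(np.r_[ext(T,*p,z0,z1,d)-te,ext(S,*p,z0,z1,d)-se])
    r=LS(h,p0); print(name,np.round(r.x,4),np.round(r.fun,1)); return r.x
N=None
pot('small',.14,.152,.038,(163,58,266,160),(147,40,208,N),[.5,-.15])
pot('med_a',.10,.112,.050,(137,N,N,180),(127,N,210,N),[.5,-.15])
pot('large',.052,.062,.064,(98,N,N,213),(108,N,213,N),[.5,-.15])
# brush
tb=w([(82,26.5),(148.5,178.5)],115,165,4); A,B=[atz(T,*q,.060) for q in tb]; d=A-B
print('brush junction/end',B[:2],A[:2],'len',np.linalg.norm(d),'org',(B+d*26/126)[:2],'yaw',np.degrees(np.arctan2(d[1],d[0])))
O=B+d*26/126; e=d/np.linalg.norm(d); n=np.array([-e[1],e[0],0])
for x in(.1,-.026): print('side pred handle corners',[np.round((proj(S,O+e*x+n*s)[0]-[165,265])*400/110+[400,300]) for s in(.014,-.014)])
# rest
tr=w([(52,50),(175,45),(200,267),(78,274)],365,155,400/70)
def cor(p):
    c,s=np.cos(p[2]),np.sin(p[2]); b=np.array([(.06,.031),(.06,-.031),(-.06,-.031),(-.06,.031)])
    return np.c_[p[0]+c*b[:,0]-s*b[:,1],p[1]+s*b[:,0]+c*b[:,1],np.full(4,.007)]
r=LS(lambda p:(proj(T,cor(p))-tr).ravel(),[.55,-.3,0]); print('rest',r.x,np.degrees(r.x[2]),np.round(r.fun,1))
E
python3 fit.py
```

```text
tray [0.53793299 0.07773954 0.01460875 0.07507353] yaw 4.301396702940654 [ 0.2  0.2  0.1  0.3  0.   0.1 -0.3  0.1  0.2  0.  -0.3  0.  -0.4 -0.5
 -0.3  0.2]
[[0.5831 0.1303 0.0146]
 [0.4854 0.1229 0.0146]
 [0.5905 0.0326 0.0146]
 [0.4927 0.0252 0.0146]]
small [ 0.471  -0.1768] [-0.5 -0.1  0.1  0.2 -0.8 -0.9  0.9]
med_a [ 0.4747 -0.1809] [ 0.1  0.2 -0.7  0.5]
large [ 0.4748 -0.1792] [ 0.   0.  -0.6  0.5]
brush junction/end [0.47646772 0.32077222] [0.58738049 0.37235603] len 0.1223214346875511 org [0.49935448 0.3314165 ] yaw 24.94240771868396
side pred handle corners [array([426., 399.]), array([430., 360.])]
side pred handle corners [array([633., 383.]), array([631., 346.])]
rest [ 0.54507216 -0.35616902  0.01506292] 0.8630419269353535 [ 0.3 -0.3 -0.4 -0.4  0.   0.5  0.1  0.2]
```

```bash
cat > go.py <<'E'
import sys; from h import *
# usage: go.py "x y z yaw" ... : chained deltas in tool axes (yaw of tool x, deg)
def run(args):
    s=manip.observe(); p=np.array(s['tool_pos']); R=np.array(s['tcp_rot']); print('t',round(s['t'],2),'at',np.round(p,4),'open',round(s['opening'],3),'yaw',round(np.degrees(np.arctan2(R[1,0],R[0,0])),2),'F',np.round(s['force'],1),'g',round(s['grasp_force'],1))
    for a in args:
        x,y,z,w=map(float,a.split()); q=np.array([x,y,z]); d=R.T@(q-p)
        y0=np.degrees(np.arctan2(R[1,0],R[0,0])); turn=-((w-y0+180)%360-180)
        print(a,'->',np.round(d,4).tolist(),round(turn,2),'rows',int(np.ceil(max(np.linalg.norm(d)/.0417,abs(turn)/7.16))))
        p=q; c,n=np.cos(np.radians(w)),np.sin(np.radians(w)); R=np.array([[c,n,0],[n,-c,0],[0,0,-1.]])
run(sys.argv[1:])
E
python3 go.py "0.155 -0.606 0.33 14.3" "0.471 -0.177 0.25 0" "0.471 -0.177 0.125 0"
python3 - <<'E'
from h import *
T=load('top'); print(atz(T,150.6,205.6,.05), atz(T,331,173,.04),atz(T,362,227,.04))
E
```

```text
t 0.1 at [ 0.1544 -0.6053  0.2306] open 1.002 yaw 14.31 F [-0.6 -0.6  0.2] g 0.0
0.155 -0.606 0.33 14.3 -> [0.0004, 0.0007, -0.0994] 0.01 rows 3
0.471 -0.177 0.25 0 -> [0.4122, -0.3377, 0.08] 14.3 rows 13
0.471 -0.177 0.125 0 -> [0.0, 0.0, 0.125] -0.0 rows 3
[0.48959152 0.32881573 0.05      ] [ 0.57116778 -0.18698094  0.04      ] [ 0.41371252 -0.26302216  0.04      ]
```

```bash
python3 -m crank '[[1,0,0,-0.1,0],[1,0,0,-0.1,0],[1,0,0,-0.1,0],[1,0.2,-0.17,-0.1,7],[1,0.2,-0.17,-0.1,7],[1,0.2,-0.17,-0.1,7],[1,0.2,-0.17,-0.1,7],[1,0.2,-0.17,-0.1,7],[1,0.2,-0.17,-0.1,7],[1,0.2,-0.17,-0.1,7]]'; python3 go.py "0.471 -0.177 0.22 0"
```

```text
t: 0.93
tool_pos: [0.3104, -0.386, 0.3316]
tcp_rot: [[0.991, 0.135, 0.001], [0.135, -0.991, 0.001], [0.001, -0.001, -1.0]]
force: [0.5, -0.9, 0.5]
opening: 0.996
grasp_force: 0.0
t 0.93 at [ 0.3104 -0.386   0.3316] open 0.996 yaw 7.74 F [ 0.5 -0.9  0.5] g 0.0
0.471 -0.177 0.22 0 -> [0.1871, -0.1854, 0.112] 7.74 rows 7
```

```bash
python3 -m crank '[[1,0.187,-0.185,0.112,7.74],[1,0.187,-0.185,0.112,7.74],[1,0.187,-0.185,0.112,7.74],[1,0.187,-0.185,0.112,7.74],[1,0.187,-0.185,0.112,7.74],[1,0.187,-0.185,0.112,7.74],[1,0.187,-0.185,0.112,7.74],[1,0.187,-0.185,0.112,7.74],[1,0.187,-0.185,0.112,7.74],[1,0.187,-0.185,0.112,7.74]]'; python3 go.py "0.471 -0.177 0.125 0"
python3 - <<'E'
from h import *
snap('top');snap('side')
panels('top',[(305,165,60),(305,165,100),(365,155,70),(115,165,100)],'pics/a.png')
panels('side',[(260,100,80),(260,130,70),(240,120,70),(165,265,110)],'pics/b.png')
cv2.imwrite('pics/p1.png',np.hstack([cv2.imread('pics/a.png')[:300,:400],cv2.imread('pics/b.png')[:300,:400]]))
E
```

```text
t: 1.77
tool_pos: [0.4679, -0.1846, 0.2191]
tcp_rot: [[1.0, -0.008, -0.001], [-0.008, -1.0, -0.0], [-0.001, 0.0, -1.0]]
force: [0.3, -1.0, 0.3]
opening: 1.002
grasp_force: 0.0
t 1.77 at [ 0.4679 -0.1846  0.2191] open 1.002 yaw -0.43 F [ 0.3 -1.   0.3] g 0.0
0.471 -0.177 0.125 0 -> [0.0031, -0.0076, 0.0941] -0.43 rows 3
```

View pics/p1.png

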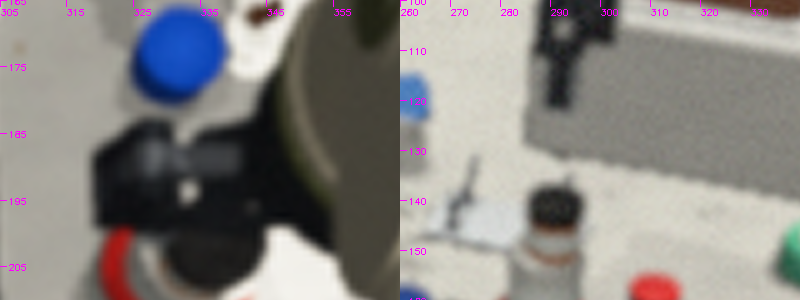

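The top crop shows the gripper over the pile. In the side crop the finger tips at (291,120) line up with the black lid at (291,141). I'll descend.

```bash
python3 go.py "0.471 -0.177 0.125 0"; python3 -m crank '[[1,0,0,0.02,0],[1,0,0,0.04,0],[1,0,0,0.04,0],[1,0,0,0.04,0]]'; python3 go.py "0.471 -0.177 0.125 0"
```

```text
t 1.87 at [ 0.4678 -0.1855  0.2196] open 1.004 yaw -0.55 F [-0.1  0.1  0.5] g 0.0
0.471 -0.177 0.125 0 -> [0.0031, -0.0086, 0.0946] -0.55 rows 3
t: 2.2
tool_pos: [0.4674, -0.185, 0.1793]
tcp_rot: [[1.0, -0.009, -0.001], [-0.009, -1.0, 0.0], [-0.001, -0.0, -1.0]]
force: [-0.1, 0.3, 0.1]
opening: 1.002
grasp_force: 0.0
t 2.2 at [ 0.4674 -0.185   0.1793] open 1.002 yaw -0.52 F [-0.1  0.3  0.1] g 0.0
0.471 -0.177 0.125 0 -> [0.0036, -0.008, 0.0543] -0.52 rows 2
```

```bash
python3 -m crank '[[1,0.0036,-0.008,0,-0.5],[1,0.0036,-0.008,0.02,-0.5],[1,0.0036,-0.008,0.04,-0.5],[1,0.0036,-0.008,0.054,-0.5],[1,0.0036,-0.008,0.054,-0.5]]' | head -2;  python3 -m crank '[[0.6,0,0,0,0],[0.5,0,0,0,0],[0.4,0,0,0,0],[0.3,0,0,0,0],[0.2,0,0,0,0],[0.2,0,0,0,0],[0,0,0,0,0],[0,0,0,0,0],[0,0,0,0,0],[0,0,0,0,0]]'; python3 go.py "0.471 -0.177 0.22 0"
```

```text
t: 2.62
tool_pos: [0.4713, -0.1756, 0.1241]
t: 3.45
tool_pos: [0.4727, -0.1767, 0.1267]
tcp_rot: [[1.0, 0.001, 0.002], [0.001, -1.0, -0.001], [0.002, 0.001, -1.0]]
force: [-1.0, -0.6, 5.6]
opening: 0.421
grasp_force: 59.2
t 3.45 at [ 0.4727 -0.1767  0.1267] open 0.421 yaw 0.05 F [-1.  -0.6  5.6] g 59.2
0.471 -0.177 0.22 0 -> [-0.0015, 0.0004, -0.0933] 0.05 rows 3
```

```bash
python3 -m crank '[[0,0,0,-0.01,0],[0,0,0,-0.02,0],[0,0,0,-0.03,0],[0,0,0,-0.05,0],[0,0,0,-0.08,0],[0,0,0,-0.08,0],[0,0,0,-0.08,0]]'; python3 go.py "0.5905 0.0326 0.21 0"
python3 - <<'E'
from h import *
snap('top');snap('side')
panels('top',[(305,165,60),(305,165,100),(365,155,70),(115,165,100)],'pics/a.png')
panels('side',[(260,100,70),(260,130,70),(240,120,70),(165,265,110)],'pics/b.png')
cv2.imwrite('pics/p2.png',np.hstack([cv2.imread('pics/a.png')[:300,:400],cv2.imread('pics/b.png')[:300,:400]]))
E
```

```text
t: 4.03
tool_pos: [0.473, -0.1765, 0.2077]
tcp_rot: [[1.0, 0.001, 0.004], [0.001, -1.0, -0.002], [0.004, 0.002, -1.0]]
force: [-0.2, 0.5, -1.8]
opening: 0.418
grasp_force: 60.1
t 4.03 at [ 0.473  -0.1765  0.2077] open 0.418 yaw 0.07 F [-0.2  0.5 -1.8] g 60.1
0.5905 0.0326 0.21 0 -> [0.1178, -0.2089, -0.0022] 0.07 rows 6
```

View pics/p2.png

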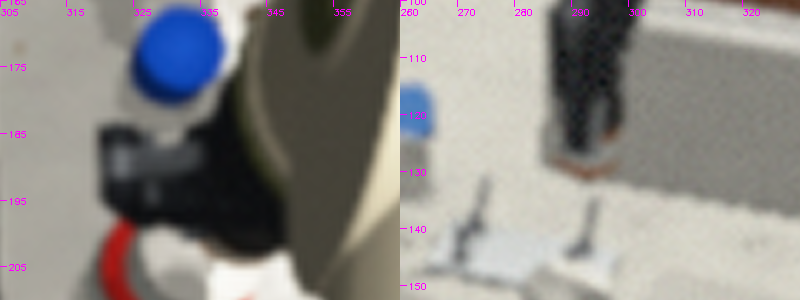

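The small pot is held upright: in the side crop it hangs at (291,128), clear of the pile. Next it goes to the small cup.

```bash
python3 -m crank '[[0,0.02,-0.035,0,0],[0,0.04,-0.07,0,0],[0,0.06,-0.105,0,0],[0,0.08,-0.14,0,0],[0,0.1,-0.175,0,0],[0,0.1178,-0.209,0,0],[0,0.1178,-0.209,0,0],[0,0.1178,-0.209,0,0]]'|head -2; python3 go.py "0.5915 0.0326 0.07 0"
```

```text
t: 4.8
tool_pos: [0.5891, 0.0361, 0.2039]
t 4.8 at [0.5891 0.0361 0.2039] open 0.422 yaw 0.35 F [ 0.6 -0.8 -1.8] g 60.2
0.5915 0.0326 0.07 0 -> [0.0027, 0.0038, 0.1339] 0.35 rows 4
```

```bash
python3 -m crank '[[0,0.0027,0.0038,0.03,0.3],[0,0.0027,0.0038,0.06,0.3],[0,0.0027,0.0038,0.09,0.3],[0,0.0027,0.0038,0.12,0.3],[0,0.0027,0.0038,0.134,0.3],[0,0.0027,0.0038,0.134,0.3],[0,0.0027,0.0038,0.134,0.3]]'|head -2; python3 go.py "0.5915 0.0326 0.021 0"
python3 - <<'E'
from h import *
snap('side')
panels('side',[(190,165,110),(215,175,60),(240,120,70),(165,265,110)],'pics/b.png')
cv2.imwrite('pics/p3.png',cv2.imread('pics/b.png')[:300])
E
```

```text
t: 5.38
tool_pos: [0.5919, 0.0286, 0.0715]
t 5.38 at [0.5919 0.0286 0.0715] open 0.417 yaw -0.27 F [ 0.5  0.3 -0.3] g 60.2
0.5915 0.0326 0.021 0 -> [-0.0004, -0.0041, 0.0505] -0.27 rows 2
```

View pics/p3.png

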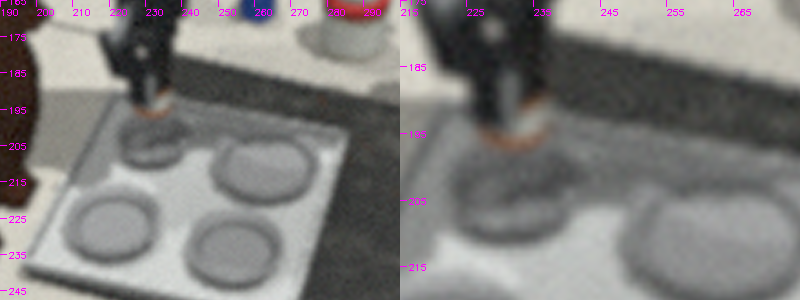

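The held pot's underside at (232,196) stands over the small cup at (232,205). I'll lower it slowly.

```bash
python3 -m crank '[[0,0,-0.004,0,0],[0,0,-0.004,0.01,0],[0,0,-0.004,0.02,0],[0,0,-0.004,0.03,0],[0,0,-0.004,0.04,0],[0,0,-0.004,0.045,0],[0,0,-0.004,0.045,0]]'; python3 go.py "0.5915 0.0326 0.0187 0"
```

```text
t: 6.02
tool_pos: [0.5934, 0.033, 0.0279]
tcp_rot: [[1.0, -0.004, 0.002], [-0.004, -1.0, -0.001], [0.002, 0.001, -1.0]]
force: [-5.9, -0.7, 19.7]
opening: 0.422
grasp_force: 65.5
t 6.02 at [0.5934 0.033  0.0279] open 0.422 yaw -0.24 F [-5.9 -0.7 19.7] g 65.5
0.5915 0.0326 0.0187 0 -> [-0.0019, 0.0004, 0.0091] -0.24 rows 1
```

```bash
python3 -m crank '[[0,0,0,-0.008,0],[0,0,0,-0.008,0],[0,0,0,-0.008,0]]'; python3 go.py "0.5915 0.0326 0.0187 0"
python3 - <<'E'
from h import *
T=snap('top');S=snap('side')
panels('side',[(210,175,45),(215,175,60),(240,120,70),(165,265,110)],'pics/b.png')
panels('top',[(225,145,60),(215,175,60),(240,120,70),(165,265,110)],'pics/a.png')
cv2.imwrite('pics/p4.png',np.hstack([cv2.imread('pics/a.png')[:300,:400],cv2.imread('pics/b.png')[:300,:400]]))
E
```

```text
t: 6.27
tool_pos: [0.5921, 0.0331, 0.0339]
tcp_rot: [[1.0, -0.004, -0.0], [-0.004, -1.0, -0.0], [-0.0, 0.0, -1.0]]
force: [-0.3, 0.5, -1.9]
opening: 0.421
grasp_force: 63.7
t 6.27 at [0.5921 0.0331 0.0339] open 0.421 yaw -0.23 F [-0.3  0.5 -1.9] g 63.7
0.5915 0.0326 0.0187 0 -> [-0.0006, 0.0005, 0.0152] -0.23 rows 1
```

View pics/p4.png

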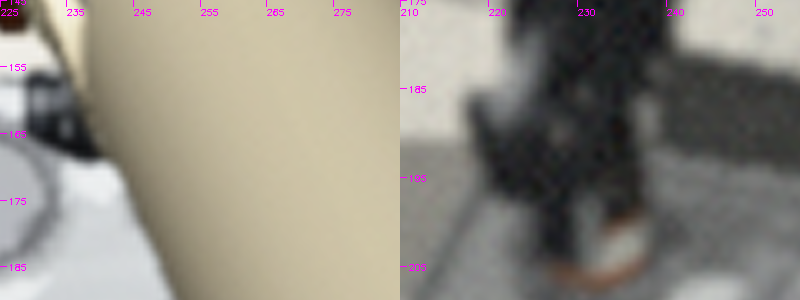

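Run:
```python
from h import *
S=load('side'); th=np.linspace(0,6.283,120)
def circ(x,y,z,d): q=proj(S,np.c_[x+d/2*np.cos(th),y+d/2*np.sin(th),np.full(120,z)]); return np.r_[q.min(0),q.max(0)].round(1)
print('mouth cup',circ(.5905,.0326,.0146,.056))
for zb in(.012,.016,.0195): print(zb,circ(.5921,.0331,zb,.036))
```

```text
mouth cup [222.4 198.7 240.9 211.2]
0.012 [225.2 201.5 237.  209.5]
0.016 [225.2 200.5 237.  208.5]
0.0195 [225.1 199.6 237.  207.7]
```

```bash
python3 -m crank '[[0,-0.004,0,0,0],[0,-0.004,0,0.003,0],[0,-0.004,0,0.006,0],[0,-0.004,0,0.008,0],[0,-0.004,0,0.008,0],[0,-0.004,0,0.008,0]]' | grep -v rot;  python3 -m crank '[[0,0,0,0.001,0],[0,0,0,0.002,0],[0,0,0,0.003,0],[0,0,0,0.003,0]]' | grep -v rot
```

```text
t: 6.87
tool_pos: [0.5884, 0.0333, 0.0279]
force: [-9.8, -2.2, 21.2]
opening: 0.424
grasp_force: 65.6
t: 7.2
tool_pos: [0.5889, 0.0333, 0.0278]
force: [-22.6, -3.7, 49.3]
opening: 0.423
grasp_force: 68.1
```

```bash
python3 -m crank '[[0,0,0,-0.004,0],[0,0,0,-0.004,0],[0,0,0,-0.004,0]]' | grep -v rot;  python3 -m crank '[[0.5,0,0,0,0],[0.55,0,0,0,0],[0.6,0,0,0,0],[0.7,0,0,0,0],[0.8,0,0,0,0],[0.8,0,0,0,0]]' | grep -v rot; python3 -m crank '[[0.8,0,0,-0.02,0],[0.8,0,0,-0.05,0],[0.8,0,0,-0.09,0],[0.8,0,0,-0.13,0],[0.8,-0.06,0.12,-0.17,0],[0.8,-0.06,0.12,-0.17,0],[0.8,-0.06,0.12,-0.17,0],[0.8,-0.06,0.12,-0.17,0],[0.8,-0.06,0.12,-0.17,0]]' | grep -v rot
python3 - <<'E'
from h import *
T=snap('top');S=snap('side')
panels('side',[(190,175,110),(210,180,55),(240,120,70),(165,265,110)],'pics/b.png')
panels('top',[(195,145,110),(235,150,45),(240,120,70),(165,265,110)],'pics/a.png')
cv2.imwrite('pics/p5.png',np.vstack([cv2.imread('pics/a.png')[:300],cv2.imread('pics/b.png')[:300]]))
E
```

```text
t: 7.45
tool_pos: [0.5889, 0.0332, 0.028]
force: [-2.9, -0.0, 10.8]
opening: 0.421
grasp_force: 64.7
t: 7.95
tool_pos: [0.5881, 0.0332, 0.0271]
force: [0.1, 0.0, 0.2]
opening: 0.801
grasp_force: 0.0
t: 8.7
tool_pos: [0.5267, -0.0916, 0.1986]
force: [0.7, -0.5, 0.5]
opening: 0.797
grasp_force: 0.0
```

View pics/p5.png

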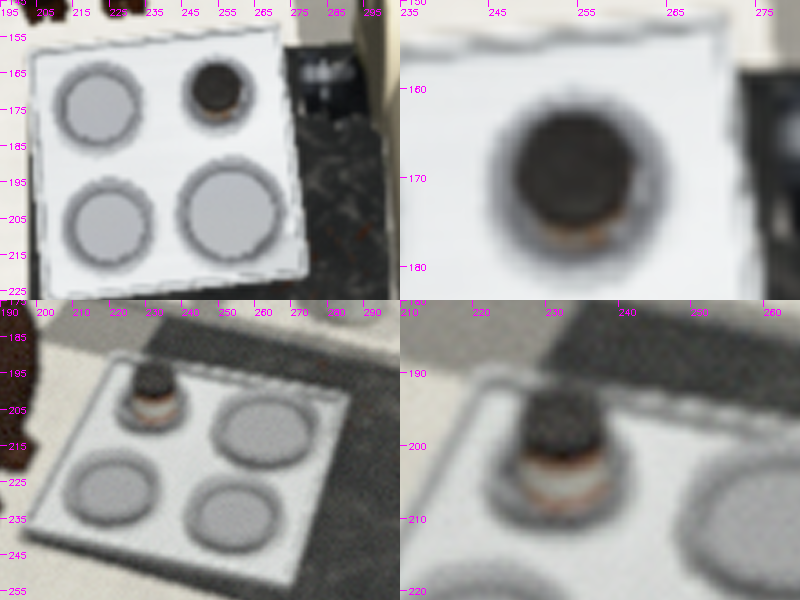

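```bash
python3 - <<'E'
from h import *
from scipy.optimize import least_squares as LS
T,S=load('top'),load('side'); th=np.linspace(0,6.283,180)
def ext(c,x,y,z0,z1,d):
    P=np.vstack([np.c_[x+d/2*np.cos(th),y+d/2*np.sin(th),np.full(180,z)] for z in(z0,z1)]); q=proj(c,P); return np.r_[q.min(0),q.max(0)]
te=np.array([247.7,162.1,261.1,175]); se=np.array([226.6,192.1,238.6])
h=lambda p:np.r_[ext(T,p[0],p[1],p[2]-.012,p[2],.038)-te,(ext(S,p[0],p[1],p[2]-.012,p[2],.038)[:3]-se)]
r=LS(h,[.59,.033,.045]);print(r.x,r.fun.round(1))
for z in(.044,.053): print(z,ext(T,.5885,.033,z-.012,z,.038).round(1),ext(S,.5885,.033,z-.012,z,.038).round(1), 'bottom',ext(S,.5885,.033,z-.04,z-.04,.036).round(1))
E
python3 go.py "0.4748 -0.180 0.15 0" "0.4748 -0.180 0.083 0"
```

```text
[0.58812634 0.03269368 0.05138147] [ 0.2  0.1  0.1  1.  -1.  -0.3 -0.1]
0.044 [247.9 162.8 261.1 176.5] [225.6 193.7 238.4 205.1] bottom [226.4 203.6 238.2 211.7]
0.053 [247.7 161.9 261.1 175.8] [225.4 191.4 238.3 202.9] bottom [226.3 201.5 238.2 209.5]
t 8.8 at [ 0.5277 -0.0868  0.1975] open 0.803 yaw -0.3 F [ 0.3 -0.  -0. ] g 0.0
0.4748 -0.180 0.15 0 -> [-0.0524, 0.0934, 0.0475] -0.3 rows 3
0.4748 -0.180 0.083 0 -> [0.0, 0.0, 0.067] -0.0 rows 2
```

The small pot stands upright and centred in its cup: lid at (254,169) in top, front of its base at (233,209) in side. Contact came at the same height at two x positions 4 mm apart, so it is on the cup floor, at about z = 12.5 mm with the tray thickness. Next is medium_a.

```bash
python3 -m crank '[[1,-0.0524,0.0934,0.0,0],[1,-0.0524,0.0934,0,0],[1,-0.0524,0.0934,0.02,0],[1,-0.0524,0.0934,0.0475,0],[1,-0.0524,0.0934,0.0475,0],[1,-0.0524,0.0934,0.0475,0]]' | head -2; python3 go.py "0.4748 -0.180 0.083 0"
```

```text
t: 9.3
tool_pos: [0.4748, -0.1777, 0.149]
t 9.3 at [ 0.4748 -0.1777  0.149 ] open 0.998 yaw -0.08 F [0.8 1.4 0.5] g 0.0
0.4748 -0.180 0.083 0 -> [0.0001, 0.0025, 0.066] -0.08 rows 2
```

Run:
```python
from h import *
snap('top');snap('side')
panels('side',[(255,120,80),(260,130,70),(240,120,70),(165,265,110)],'pics/b.png')
panels('top',[(305,165,80),(235,150,45),(240,120,70),(165,265,110)],'pics/a.png')
cv2.imwrite('pics/p6.png',np.hstack([cv2.imread('pics/a.png')[:300,:400],cv2.imread('pics/b.png')[:300,:400]]))
```

```text
(no output)
```

View pics/p6.png

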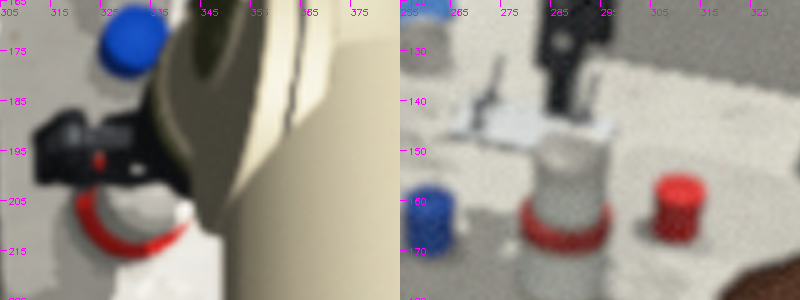

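The medium pot's white lid is undisturbed at (289,150) in side, with the finger tips above it at (287,142). Descend, grip and lift.

```bash
python3 -m crank '[[1,0,0.0025,0.02,0],[1,0,0.0025,0.04,0],[1,0,0.0025,0.06,0],[1,0,0.0025,0.066,0],[1,0,0.0025,0.066,0]]' | head -2;  python3 -m crank '[[0.8,0,0,0,0],[0.7,0,0,0,0],[0.65,0,0,0,0],[0.6,0,0,0,0],[0.5,0,0,0,0],[0.4,0,0,0,0],[0,0,0,0,0],[0,0,0,0,0],[0,0,0,0,0]]'|grep -v rot; python3 -m crank '[[0,0,0,-0.01,0],[0,0,0,-0.02,0],[0,0,0,-0.03,0],[0,0,0,-0.05,0],[0,0,0,-0.07,0],[0,0,0,-0.07,0],[0,0,0,-0.07,0]]' |grep -v rot; python3 go.py "0.5831 0.1303 0.15 0"
```

```text
t: 9.82
tool_pos: [0.4751, -0.1811, 0.0836]
t: 10.57
tool_pos: [0.4757, -0.1824, 0.0851]
force: [-1.2, 1.7, 9.0]
opening: 0.564
grasp_force: 60.6
t: 11.15
tool_pos: [0.4757, -0.1826, 0.1557]
force: [0.4, 0.1, -1.3]
opening: 0.567
grasp_force: 61.8
t 11.15 at [ 0.4757 -0.1826  0.1557] open 0.567 yaw -0.24 F [ 0.4  0.1 -1.3] g 61.8
0.5831 0.1303 0.15 0 -> [0.1061, -0.3134, 0.0054] -0.24 rows 8
```

```bash
python3 -m crank '[[0,0.012,-0.035,0,0],[0,0.024,-0.07,0,0],[0,0.036,-0.105,0,0],[0,0.048,-0.14,0,0],[0,0.06,-0.175,0,0],[0,0.072,-0.21,0,0],[0,0.084,-0.245,0,0],[0,0.096,-0.28,0,0],[0,0.106,-0.313,0,0],[0,0.106,-0.313,0,0]]'|head -2; python3 -m crank '[[0,0,0,0,0]]'|head -2;  python3 go.py "0.5831 0.1303 0.06 0"
```

```text
t: 11.98
tool_pos: [0.5815, 0.1387, 0.1534]
t: 12.07
tool_pos: [0.5815, 0.133, 0.153]
t 12.07 at [0.5815 0.133  0.153 ] open 0.562 yaw 0.02 F [-0.3 -0.1 -1. ] g 61.9
0.5831 0.1303 0.06 0 -> [0.0018, 0.0028, 0.093] 0.02 rows 3
```

```bash
python3 -m crank '[[0,0.0018,0.0028,0.025,0],[0,0.0018,0.0028,0.05,0],[0,0.0018,0.0028,0.075,0],[0,0.0018,0.0028,0.09,0],[0,0.0018,0.0028,0.1,0],[0,0.0018,0.0028,0.105,0],[0,0.0018,0.0028,0.11,0],[0,0.0018,0.0028,0.112,0],[0,0.0018,0.0028,0.114,0],[0,0.0018,0.0028,0.114,0]]'|grep -v rot;  python3 go.py "0.5831 0.1303 0.036 0"
```

```text
t: 12.9
tool_pos: [0.5842, 0.1275, 0.0402]
force: [-0.1, -0.8, 0.0]
opening: 0.566
grasp_force: 61.9
t 12.9 at [0.5842 0.1275 0.0402] open 0.566 yaw -0.23 F [-0.1 -0.8  0. ] g 61.9
0.5831 0.1303 0.036 0 -> [-0.0011, -0.0028, 0.0042] -0.23 rows 1
```

```bash
python3 -m crank '[[0,-0.001,-0.002,0.001,0],[0,-0.001,-0.002,0.002,0],[0,-0.001,-0.002,0.003,0],[0,-0.001,-0.002,0.004,0],[0,-0.001,-0.002,0.0045,0],[0,-0.001,-0.002,0.0045,0]]'|grep -v rot;  python3 -m crank '[[0,0,0,0.001,0],[0,0,0,0.001,0]]'|grep -v rot
```

```text
t: 13.4
tool_pos: [0.5836, 0.1298, 0.0389]
force: [-13.2, -4.4, 32.1]
opening: 0.566
grasp_force: 64.7
t: 13.57
tool_pos: [0.5838, 0.1298, 0.0389]
force: [-17.8, -6.9, 42.5]
opening: 0.565
grasp_force: 65.6
```

```bash
python3 -m crank '[[0,0,0,-0.005,0],[0,0,0,-0.005,0],[0,-0.003,0,-0.005,0],[0,-0.003,0,-0.005,0],[0,-0.003,0,-0.003,0],[0,-0.003,0,-0.002,0],[0,-0.003,0,-0.001,0],[0,-0.003,0,-0.001,0]]'|grep -v rot; python3 -m crank '[[0,0,0,-0.003,0],[0,0,0.003,-0.003,0],[0,0,0.003,-0.003,0],[0,0,0.003,-0.002,0],[0,0,0.003,-0.001,0],[0,0,0.003,-0.001,0]]'|grep -v rot
```

```text
t: 14.23
tool_pos: [0.58, 0.1297, 0.0389]
force: [-18.9, -6.6, 43.8]
opening: 0.564
grasp_force: 66.2
t: 14.73
tool_pos: [0.5804, 0.1277, 0.0389]
force: [-12.3, -0.9, 31.9]
opening: 0.564
grasp_force: 65.2
```

Contact height doesn't change with shifts, so it is on the floor. Release.

```bash
python3 -m crank '[[0,0,0,-0.004,0],[0,0.0025,-0.002,-0.004,0],[0,0.0025,-0.002,-0.003,0],[0,0.0025,-0.002,-0.003,0]]' | grep -v rot;  python3 -m crank '[[0.6,0,0,0,0],[0.65,0,0,0,0],[0.7,0,0,0,0],[0.8,0,0,0,0],[0.85,0,0,0,0],[0.9,0,0,0,0]]' | grep -v rot; python3 -m crank '[[0.9,0,0,-0.01,0],[0.9,0,0,-0.03,0],[0.9,0,0,-0.06,0],[0.9,0,0,-0.1,0],[0.9,0,0,-0.12,0],[0.9,0,0,-0.12,0]]' | head -2; python3 go.py "0.4748 -0.180 0.12 0"
```

```text
t: 15.07
tool_pos: [0.5827, 0.1286, 0.039]
force: [0.7, 0.6, 5.1]
opening: 0.566
grasp_force: 63.1
t: 15.57
tool_pos: [0.5823, 0.1284, 0.0391]
force: [0.5, 0.1, 0.2]
opening: 0.899
grasp_force: 0.0
t: 16.07
tool_pos: [0.5848, 0.1297, 0.1656]
t 16.07 at [0.5848 0.1297 0.1656] open 0.898 yaw -0.22 F [ 0.4 -0.2  0.7] g 0.0
0.4748 -0.180 0.12 0 -> [-0.1092, 0.3101, 0.0443] -0.22 rows 8
```

Run:
```python
from h import *
from scipy.optimize import least_squares as LS
th=np.linspace(0,6.283,180); E=[]
for n in('top','side'):
    c=snap(n); hsv=cv2.cvtColor(c['frame'],cv2.COLOR_BGR2HSV)
    m=(((hsv[...,0]<8)|(hsv[...,0]>172))&(hsv[...,1]>130)&(hsv[...,2]>90)).astype(np.uint8)
    k,l,s,ce=cv2.connectedComponentsWithStats(m); print(n,[(list(s[i]),ce[i].round(1).tolist()) for i in range(1,k) if s[i,4]>40])
panels('side',[(190,175,110),(250,120,80),(240,120,70),(165,265,110)],'pics/b.png')
panels('top',[(195,145,110),(290,165,80),(240,120,70),(165,265,110)],'pics/a.png')
cv2.imwrite('pics/p7.png',np.vstack([cv2.imread('pics/a.png')[:300],cv2.imread('pics/b.png')[:300]]))
```

```text
top [([np.int32(320), np.int32(194), np.int32(23), np.int32(23), np.int32(415)], [331.1, 204.9]), ([np.int32(356), np.int32(220), np.int32(14), np.int32(14), np.int32(156)], [362.1, 226.7])]
side [([np.int32(306), np.int32(155), np.int32(10), np.int32(13), np.int32(95)], [310.2, 161.0]), ([np.int32(280), np.int32(158), np.int32(17), np.int32(12), np.int32(167)], [287.7, 163.7])]
```

View pics/p7.png

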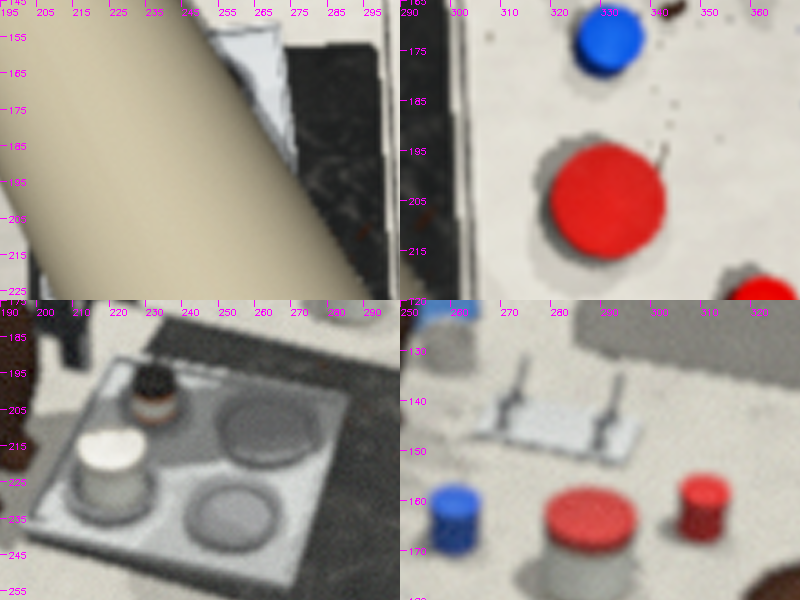

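Medium_a stands upright in its cup: in side its lid is at (221,217). The large pot with its red lid stands alone at (331,205) in top and (288,163) in side. I'll compute its position.

```bash
python3 - <<'E'
from h import *
print(atz(load('top'),331.3,204.8,.061),atz(load('side'),287.9,163,.06))
E
python3 -m crank '[[1,-0.0109,0.031,0,0],[1,-0.0218,0.062,0,0],[1,-0.0327,0.093,0,0],[1,-0.05,0.124,0,0],[1,-0.06,0.16,0,0],[1,-0.07,0.2,0,0],[1,-0.085,0.24,0,0],[1,-0.109,0.28,0,0],[1,-0.109,0.308,0,0],[1,-0.109,0.308,0,0]]'|head -2; python3 -m crank '[[1,0,0,0,0]]'|head -2;  python3 go.py "0.4745 -0.179 0.035 0"
```

```text
[ 0.47552578 -0.17790192  0.061     ] [ 0.47463507 -0.17607484  0.06      ]
t: 17.0
tool_pos: [0.469, -0.1865, 0.1582]
t: 17.08
tool_pos: [0.4709, -0.1809, 0.1583]
t 17.08 at [ 0.4709 -0.1809  0.1583] open 1.004 yaw -0.47 F [0.1 0.7 0.1] g 0.0
0.4745 -0.179 0.035 0 -> [0.0038, -0.0019, 0.1233] -0.47 rows 3
```

```bash
python3 -m crank '[[1,0.004,-0.003,0.03,-0.5],[1,0.004,-0.003,0.05,-0.5],[1,0.004,-0.003,0.07,-0.5],[1,0.004,-0.003,0.09,-0.5],[1,0.004,-0.003,0.11,-0.5],[1,0.004,-0.003,0.126,-0.5],[1,0.004,-0.003,0.126,-0.5]]' | head -2;  python3 -m crank '[[0.9,0,0,0,0],[0.85,0,0,0,0],[0.8,0,0,0,0],[0.7,0,0,0,0],[0.6,0,0,0,0],[0,0,0,0,0],[0,0,0,0,0],[0,0,0,0,0]]'|grep -v rot; python3 -m crank '[[0,0,0,-0.01,0],[0,0,0,-0.02,0],[0,0,0,-0.03,0],[0,0,0,-0.05,0],[0,0,0,-0.08,0],[0,0,0,-0.09,0],[0,0,0,-0.09,0],[0,0,0,-0.09,0]]' |grep -v rot; python3 go.py "0.4927 0.0252 0.12 0"
```

```text
t: 17.67
tool_pos: [0.4742, -0.1736, 0.0299]
t: 18.33
tool_pos: [0.4771, -0.1762, 0.035]
force: [-2.6, 0.7, 9.9]
opening: 0.727
grasp_force: 63.3
t: 19.0
tool_pos: [0.4764, -0.1763, 0.1238]
force: [0.1, 0.4, -1.2]
opening: 0.732
grasp_force: 65.5
t 19.0 at [ 0.4764 -0.1763  0.1238] open 0.732 yaw 0.26 F [ 0.1  0.4 -1.2] g 65.5
0.4927 0.0252 0.12 0 -> [0.0172, -0.2015, 0.0037] 0.26 rows 5
```

```bash
python3 -m crank '[[0,0.003,-0.03,0,0],[0,0.006,-0.06,0,0],[0,0.009,-0.09,0,0],[0,0.012,-0.12,0,0],[0,0.015,-0.15,0,0],[0,0.017,-0.18,0,0],[0,0.017,-0.2015,0,0],[0,0.017,-0.2015,0,0],[0,0.017,-0.2015,0,0]]'|head -2;  python3 go.py "0.4927 0.0252 0.06 0"
```

```text
t: 19.75
tool_pos: [0.4914, 0.0267, 0.1221]
t 19.75 at [0.4914 0.0267 0.1221] open 0.722 yaw 0.43 F [ 0.4 -0.8 -1. ] g 65.6
0.4927 0.0252 0.06 0 -> [0.0014, 0.0015, 0.0621] 0.43 rows 2
```

```bash
python3 -m crank '[[0,0.0014,0.0015,0.02,0.4],[0,0.0014,0.0015,0.04,0.4],[0,0.0014,0.0015,0.055,0.4],[0,0.0014,0.0015,0.062,0.4],[0,0.0014,0.0015,0.066,0.4],[0,0.0014,0.0015,0.066,0.4]]'|grep -v rot;  python3 -m crank '[[0,0,0,0.001,0],[0,0,0,0.002,0],[0,0,0,0.003,0],[0,0,0,0.004,0],[0,0,0,0.005,0],[0,0,0,0.005,0]]'|grep -v rot; python3 go.py "0.4927 0.0252 0.048 0"
```

```text
t: 20.25
tool_pos: [0.4932, 0.0233, 0.0566]
force: [0.3, -0.6, -1.1]
opening: 0.73
grasp_force: 65.6
t: 20.75
tool_pos: [0.4936, 0.024, 0.0523]
force: [-0.8, 0.6, -1.7]
opening: 0.728
grasp_force: 65.6
t 20.75 at [0.4936 0.024  0.0523] open 0.728 yaw -0.13 F [-0.8  0.6 -1.7] g 65.6
0.4927 0.0252 0.048 0 -> [-0.0009, -0.0012, 0.0043] -0.13 rows 1
```

```bash
python3 -m crank '[[0,0,0,0.001,0],[0,0,0,0.002,0],[0,0,0,0.003,0],[0,0,0,0.003,0]]'|grep -v rot; python3 -m crank '[[0,0,0,0.001,0],[0,0,0,0.002,0],[0,0,0,0.002,0]]'|grep -v rot
```

```text
t: 21.08
tool_pos: [0.494, 0.0241, 0.0508]
force: [-9.6, -0.8, 22.8]
opening: 0.726
grasp_force: 68.0
t: 21.33
tool_pos: [0.4942, 0.024, 0.0507]
force: [-22.4, -2.2, 49.8]
opening: 0.728
grasp_force: 70.5
```

```bash
python3 -m crank '[[0,0,0,-0.005,0],[0,-0.003,0,-0.005,0],[0,-0.003,0,-0.005,0],[0,-0.003,0,-0.003,0],[0,-0.003,0,-0.003,0]]'|grep -v rot; python3 -m crank '[[0,0.001,0,-0.0015,0],[0,0.001,0,-0.0015,0],[0.75,0.001,0,-0.0015,0],[0.8,0.001,0,-0.0015,0],[0.85,0.001,0,-0.0015,0],[0.9,0.001,0,-0.0015,0],[0.9,0.001,0,-0.0015,0]]'|grep -v rot;  python3 -m crank '[[0.9,0,0,-0.01,0],[0.9,0,0,-0.03,0],[0.9,0,0,-0.06,0],[0.9,0,0,-0.1,0],[0.9,0,0,-0.14,0],[0.9,0,0,-0.14,0],[0.9,0,0,-0.14,0]]'|head -2;python3 go.py "0.4995 0.3315 0.15 25"
```

```text
t: 21.75
tool_pos: [0.4905, 0.024, 0.0508]
force: [-8.1, -0.9, 17.6]
opening: 0.729
grasp_force: 67.6
t: 22.33
tool_pos: [0.4916, 0.024, 0.0517]
force: [-0.2, -0.3, -0.4]
opening: 0.9
grasp_force: 0.0
t: 22.92
tool_pos: [0.493, 0.0242, 0.1948]
t 22.92 at [0.493  0.0242 0.1948] open 0.9 yaw -0.13 F [-0.9  0.1 -0.6] g 0.0
0.4995 0.3315 0.15 25 -> [0.0056, -0.3073, 0.0445] -25.13 rows 8
```

```bash
python3 -m crank '[[1,0.0007,-0.04,0,-3],[1,0.0014,-0.08,0,-6],[1,0.002,-0.12,0,-9],[1,0.003,-0.16,0,-12],[1,0.0035,-0.2,0,-15],[1,0.004,-0.24,0,-18],[1,0.005,-0.28,0,-21],[1,0.0056,-0.3073,0.03,-25],[1,0.0056,-0.3073,0.0445,-25],[1,0.0056,-0.3073,0.0445,-25]]'|head -2;python3 -m crank '[[1,0,0,0,0]]'|head -2; python3 go.py "0.500 0.3315 0.053 25"
python3 - <<'E'
from h import *
snap('top');snap('side')
panels('side',[(190,175,110),(165,250,110),(240,120,70),(165,265,110)],'pics/b.png')
panels('top',[(195,145,110),(115,155,80),(240,120,70),(165,265,110)],'pics/a.png')
cv2.imwrite('pics/p8.png',np.vstack([cv2.imread('pics/a.png')[:300],cv2.imread('pics/b.png')[:300]]))
E
```

```text
t: 23.75
tool_pos: [0.495, 0.3318, 0.1428]
t: 23.83
tool_pos: [0.4972, 0.3305, 0.1461]
t 23.83 at [0.4972 0.3305 0.1461] open 1.001 yaw 24.86 F [ 1.2 -0.1 -0.4] g 0.0
0.500 0.3315 0.053 25 -> [0.0032, 0.0002, 0.0931] -0.14 rows 3
```

View pics/p8.png

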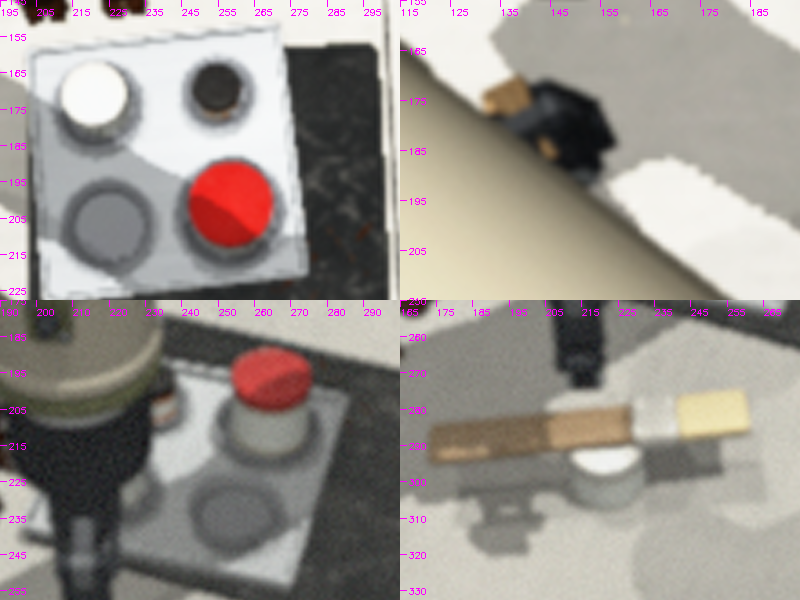

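All three pots of the first pile stand in their cups: red at (259,201), black at (254,169) and white at (221,171) in top. The fingers, at (215,273) in side, are over the brush handle near its origin. I'll pinch the handle with the tips kept just above the pot lid.

```bash
python3 -m crank '[[1,0.002,0,0.02,0],[1,0.002,0,0.04,0],[1,0.002,0,0.06,0],[1,0.002,0,0.08,0],[1,0.002,0,0.09,0],[1,0.002,0,0.095,0],[1,0.002,0,0.095,0]]'|head -2;python3 go.py;python3 -m crank '[[0.7,0,0,0,0],[0.6,0,0,0,0],[0.5,0,0,0,0],[0.4,0,0,0,0],[0.35,0,0,0,0],[0.3,0,0,0,0],[0.3,0,0,0,0],[0.0,0,0,0,0],[0.0,0,0,0,0],[0.0,0,0,0,0]]'; python3 go.py
```

```text
t: 24.52
tool_pos: [0.5001, 0.3315, 0.0524]
t 24.52 at [0.5001 0.3315 0.0524] open 0.999 yaw 24.81 F [-0.3 -0.9 -0.5] g 0.0
t: 25.35
tool_pos: [0.5, 0.3323, 0.053]
tcp_rot: [[0.907, 0.421, 0.001], [0.421, -0.907, 0.0], [0.001, 0.0, -1.0]]
force: [-1.4, -1.1, 6.0]
opening: 0.301
grasp_force: 58.6
t 25.35 at [0.5    0.3323 0.053 ] open 0.301 yaw 24.87 F [-1.4 -1.1  6. ] g 58.6
```

```bash
python3 -m crank '[[0,0,0,-0.005,0],[0,0,0,-0.01,0],[0,0,0,-0.02,0],[0,0,0,-0.04,0],[0,0,0,-0.07,0],[0,0,0,-0.11,0],[0,0,0,-0.14,0],[0,0,0,-0.14,0],[0,0,0,-0.14,0]]'|grep -v rot; python3 go.py "0.40 -0.05 0.2 10" "0.5451 -0.3562 0.2 0.9"
python3 - <<'E'
from h import *
snap('top');snap('side')
panels('side',[(165,190,110),(165,250,110),(240,120,70),(165,265,110)],'pics/b.png')
panels('top',[(115,155,80),(115,155,80),(240,120,70),(165,265,110)],'pics/a.png')
cv2.imwrite('pics/p9.png',cv2.imread('pics/b.png')[:300])
E
```

```text
t: 26.1
tool_pos: [0.5004, 0.3329, 0.1948]
force: [0.6, -0.3, -0.1]
opening: 0.3
grasp_force: 58.9
t 26.1 at [0.5004 0.3329 0.1948] open 0.3 yaw 24.87 F [ 0.6 -0.3 -0.1] g 58.9
0.40 -0.05 0.2 10 -> [-0.2521, 0.3052, -0.0062] 14.87 rows 10
0.5451 -0.3562 0.2 0.9 -> [0.0897, 0.3267, 0.0] 9.1 rows 9
```

View pics/p9.png

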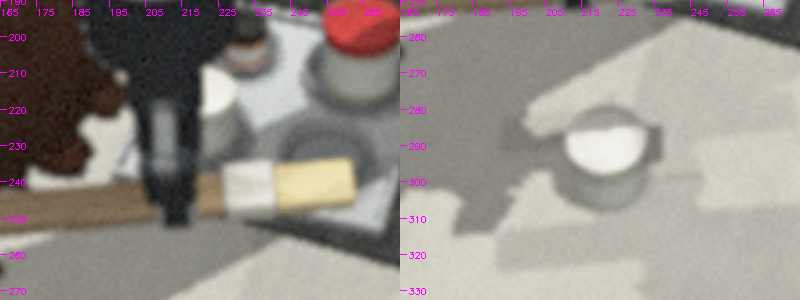

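The brush is held level and medium_b stands upright at (221,289) in side. Next I check the grip offset along the brush.

Run:
```python
from h import *
from scipy.optimize import brentq
S=load('side'); e=np.array([np.cos(np.radians(24.9)),np.sin(np.radians(24.9)),0]); n=np.array([-e[1],e[0],0])
P=np.array([.5004,.3329,.197])
for u,nm,w in((226.6,-.026,.014),(262.1,-.1,.016),(238.8,-.05,.016)):
    print(nm, brentq(lambda s:proj(S,P+s*e+n*w)[0,0]-u,-.2,.2))
print('pot b',atz(S,(605-400)/400*110+165,(440-300)/400*110+250,.05))
```

```text
-0.026 -0.027347086179005164
-0.1 -0.09826141709143747
-0.05 -0.05153972176631705
pot b [0.48870392 0.3343969  0.05      ]
```

```bash
python3 go.py "0.45 0.0 0.2 12"
```

```text
t 26.2 at [0.4995 0.3317 0.1918] open 0.303 yaw 24.87 F [ 0.2 -0.3 -1. ] g 58.9
0.45 0.0 0.2 12 -> [-0.1844, 0.2802, -0.0079] 12.87 rows 9
```

```bash
python3 -m crank '[[0,-0.02,0.02,-0.008,1],[0,-0.04,0.05,-0.008,3],[0,-0.06,0.08,-0.008,4],[0,-0.08,0.115,-0.008,6],[0,-0.1,0.15,-0.008,7],[0,-0.12,0.185,-0.008,9],[0,-0.14,0.22,-0.008,10],[0,-0.165,0.25,-0.008,12],[0,-0.184,0.28,-0.008,12.9],[0,-0.184,0.28,-0.008,12.9]]'|head -2; python3 go.py "0.5451 -0.3562 0.15 0.9"
```

```text
t: 27.03
tool_pos: [0.4487, -0.0069, 0.1989]
t 27.03 at [ 0.4487 -0.0069  0.1989] open 0.307 yaw 11.37 F [ 0.5  0.3 -0.2] g 59.0
0.5451 -0.3562 0.15 0.9 -> [0.0258, 0.3614, 0.0494] 10.47 rows 9
```

```bash
python3 -m crank '[[0,0.002,0.035,0,1],[0,0.005,0.07,0,2],[0,0.007,0.105,0,3],[0,0.01,0.14,0,4],[0,0.013,0.18,0,5],[0,0.016,0.22,0,6],[0,0.018,0.26,0,8],[0,0.02,0.3,0,9],[0,0.023,0.335,0.02,10],[0,0.0258,0.361,0.04,10.5]]'|head -2;  python3 -m crank '[[0,0,0,0,0],[0,0,0,0,0],[0,0,0,0,0]]'|head -2;python3 go.py "0.5451 -0.3562 0.045 0.9"
python3 - <<'E'
from h import *
snap('top');snap('side')
panels('side',[(250,100,80),(165,250,110),(240,120,70),(165,265,110)],'pics/b.png')
panels('top',[(355,140,80),(115,155,80),(240,120,70),(165,265,110)],'pics/a.png')
cv2.imwrite('pics/p10.png',np.hstack([cv2.imread('pics/a.png')[:300,:400],cv2.imread('pics/b.png')[:300,:400]]))
E
```

```text
t: 27.87
tool_pos: [0.5487, -0.3509, 0.1581]
t: 28.12
tool_pos: [0.5507, -0.3458, 0.1594]
t 28.12 at [ 0.5507 -0.3458  0.1594] open 0.306 yaw 1.53 F [-0.6  0.4  0. ] g 62.0
0.5451 -0.3562 0.045 0.9 -> [-0.0058, 0.0104, 0.1144] 0.63 rows 3
```

View pics/p10.png

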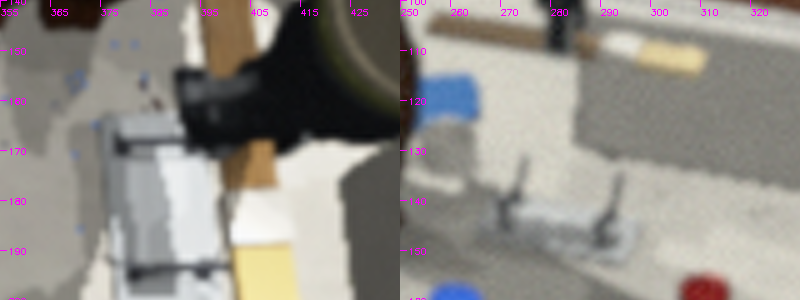

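The brush hangs level over the rest (top panel: handle at (402,150), rest plate at (385,180)). I'll check the rest pose against the side view.

Run:
```python
from h import *
S=load('side');T=load('top')
b=np.array([(.06,.031),(.06,-.031),(-.06,-.031),(-.06,.031)])
def P(x,y,a,b,z): c,s=np.cos(a),np.sin(a); return np.c_[x+c*b[:,0]-s*b[:,1],y+s*b[:,0]+c*b[:,1],np.full(len(b),z)]
print(proj(S,P(.5451,-.3562,.0151,b,.007)).round(1).tolist())
h=np.array([(.038,.033),(.038,-.033),(-.038,.033),(-.038,-.033)])
print('tips S',proj(S,P(.5451,-.3562,.0151,h,.042)).round(1).tolist(),'T',proj(T,P(.5451,-.3562,.0151,h,.042)).round(1).tolist())
```

```text
[[264.4, 145.8], [269.2, 137.6], [298.9, 143.4], [295.1, 151.9]]
tips S [[270.2, 139.2], [275.2, 130.7], [289.9, 143.1], [294.3, 134.2]] T [[378.1, 167.6], [401.2, 166.5], [381.0, 193.5], [404.4, 192.5]]
```

```bash
python3 -m crank '[[0,-0.003,0.005,0,0.6],[0,-0.0058,0.0104,0,0.6],[0,-0.0058,0.0104,0.03,0.6],[0,-0.0058,0.0104,0.05,0.6],[0,-0.0058,0.0104,0.07,0.6],[0,-0.0058,0.0104,0.08,0.6],[0,-0.0058,0.0104,0.08,0.6],[0,-0.0058,0.0104,0.08,0.6]]'|head -2;python3 go.py "0.5451 -0.3562 0.036 0.9"
```

```text
t: 28.88
tool_pos: [0.5452, -0.3579, 0.0809]
t 28.88 at [ 0.5452 -0.3579  0.0809] open 0.305 yaw 0.87 F [-0.4 -1.1 -0.1] g 62.0
0.5451 -0.3562 0.036 0.9 -> [-0.0001, -0.0017, 0.0449] -0.03 rows 2
```

```bash
python3 -m crank '[[0,0,-0.0015,0.01,0],[0,0,-0.0015,0.02,0],[0,0,-0.0015,0.03,0],[0,0,-0.0015,0.038,0],[0,0,-0.0015,0.041,0],[0,0,-0.0015,0.044,0],[0,0,-0.0015,0.044,0]]'|grep -v rot; python3 -m crank '[[0,0,0,0.001,0],[0,0,0,0.002,0],[0,0,0,0.003,0],[0,0,0,0.003,0]]'|grep -v rot
```

```text
t: 29.47
tool_pos: [0.5449, -0.356, 0.0356]
force: [0.3, 1.0, -0.5]
opening: 0.304
grasp_force: 62.0
t: 29.8
tool_pos: [0.5452, -0.3562, 0.0334]
force: [0.1, 0.7, -1.2]
opening: 0.306
grasp_force: 62.0
```

Run:
```python
from h import *
snap('top');snap('side')
panels('side',[(250,115,60),(165,250,110),(240,120,70),(165,265,110)],'pics/b.png')
panels('top',[(355,140,80),(115,155,80),(240,120,70),(165,265,110)],'pics/a.png')
cv2.imwrite('pics/p11.png',np.hstack([cv2.imread('pics/a.png')[:300,:400],cv2.imread('pics/b.png')[:300,:400]]))
```

```text
(no output)
```

View pics/p11.png

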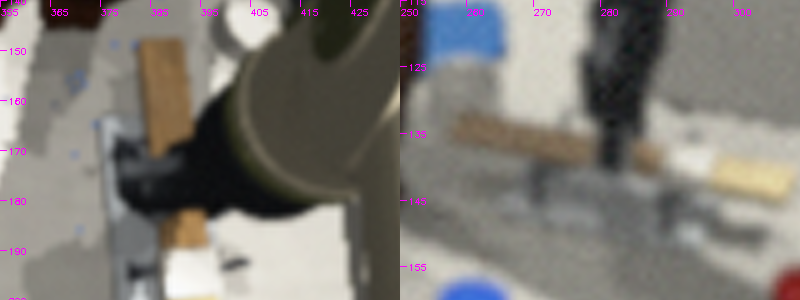

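The top panel shows the handle at (386,158) lying along the rest, with the wire horn at (401,192) beside it. The brush sits over the plate and has not touched yet. That was my 15th picture, one over the limit of 14, so I'll view no more and check by forces and image numbers instead.

```bash
python3 -m crank '[[0,0,0,0.001,0],[0,0,0,0.002,0],[0,0,0,0.002,0]]'|grep -v rot; python3 -m crank '[[0,0,0,0.001,0],[0,0,0,0.002,0],[0,0,0,0.002,0]]'|grep -v rot
```

```text
t: 30.15
tool_pos: [0.5451, -0.3561, 0.0311]
force: [-0.6, 0.1, -1.7]
opening: 0.302
grasp_force: 62.0
t: 30.4
tool_pos: [0.5453, -0.3562, 0.0297]
force: [-0.5, 0.7, 3.3]
opening: 0.302
grasp_force: 62.3
```

```bash
python3 -m crank '[[0.35,0,0,0,0],[0.4,0,0,0,0],[0.5,0,0,0,0],[0.6,0,0,0,0],[0.65,0,0,0,0],[0.65,0,0,0,0]]'|grep -v rot; python3 -m crank '[[0.65,0,0,-0.01,0],[0.65,0,0,-0.03,0],[0.65,0,0,-0.06,0],[0.65,0,0,-0.1,0],[0.65,0,0,-0.14,0],[0.65,0,0,-0.17,0],[0.65,0,0,-0.17,0],[0.65,0,0,-0.17,0]]'|head -2; python3 go.py "0.45 0 0.22 10" "0.489 0.332 0.12 14"
```

```text
t: 30.9
tool_pos: [0.5452, -0.3561, 0.0293]
force: [0.2, -0.8, 0.7]
opening: 0.652
grasp_force: 0.0
t: 31.57
tool_pos: [0.5462, -0.3565, 0.2024]
t 31.57 at [ 0.5462 -0.3565  0.2024] open 0.653 yaw 0.87 F [ 0.4 -0.6 -0.7] g 0.0
0.45 0 0.22 10 -> [-0.0907, -0.3579, -0.0189] -9.13 rows 9
0.489 0.332 0.12 14 -> [0.0961, -0.3202, 0.1] -4.0 rows 9
```

```bash
python3 -m crank '[[1,-0.01,-0.035,-0.018,0],[1,-0.02,-0.075,-0.018,0],[1,-0.03,-0.115,-0.018,0],[1,-0.04,-0.155,-0.018,0],[1,-0.05,-0.195,-0.018,-1],[1,-0.06,-0.235,-0.018,-3],[1,-0.07,-0.275,-0.018,-5],[1,-0.08,-0.315,-0.018,-7],[1,-0.09,-0.35,-0.018,-9],[1,-0.09,-0.357,-0.018,-9]]'|head -2
python3 - <<'E'
from h import *
for n in('top','side'):
    c=snap(n); im=c['frame']; hsv=cv2.cvtColor(im,cv2.COLOR_BGR2HSV); H,Sx,V=[hsv[...,i].astype(int) for i in range(3)]
    def cc(m,nm,win,mn):
        x0,y0,x1,y1=win; k,l,s,ce=cv2.connectedComponentsWithStats(m[y0:y1,x0:x1].astype(np.uint8))
        for i in range(1,k):
            if s[i,4]>mn:
                r=cv2.minAreaRect(np.argwhere(l==i)[:,::-1].astype(np.float32)); print(n,nm,(s[i,:4]+[x0,y0,0,0]).tolist(),s[i,4],(ce[i]+[x0,y0]).round(1).tolist(),'rect',np.round(r[0],1)+[x0,y0],np.round(r[1],1),round(r[2],1))
    if n=='top':
        cc((H>8)&(H<22)&(Sx>80)&(V>90),'wood',(360,130,430,225),30); cc((H>=20)&(H<35)&(Sx>60)&(V>150),'brist',(360,130,430,235),20)
        cc((V>248)&(Sx<12),'white',(120,180,185,230),40); print('lid px',im[205,150],im[215,120])
    else:
        cc((H>8)&(H<22)&(Sx>60)&(V>60),'wood',(240,110,310,165),30); cc((H>=20)&(H<35)&(Sx>50)&(V>130),'brist',(240,110,320,165),20)
        cc((V>225),'white',(190,270,250,315),40)
E
python3 go.py "0.489 0.332 0.12 14"
```

```text
t: 32.4
tool_pos: [0.4476, 0.0053, 0.2169]
top wood [382, 148, 14, 42] 380 [388.3, 168.5] rect [388.4 168.4] [41.3  9.3] 82.9
top brist [388, 200, 12, 16] 162 [393.4, 207.3] rect [393.5 207.2] [15.4 10.3] 84.3
lid px [241 240 239] [219 228 230]
side wood [258, 133, 21, 7] 82 [268.1, 136.1] rect [268.1 136.1] [20.6  4.3] 10.3
side brist [296, 139, 13, 7] 60 [301.9, 142.3] rect [302.1 142.1] [12.   5.4] 9.5
side white [211, 279, 22, 18] 290 [221.4, 287.8] rect [221.4 287.8] [17.  20.6] 63.4
t 32.5 at [0.4491 0.0011 0.217 ] open 0.996 yaw 10.07 F [ 0.2  0.4 -0.6] g 0.0
0.489 0.332 0.12 14 -> [0.0972, -0.3189, 0.0967] -3.93 rows 9
```

Run:
```python
from h import *
T,S=load('top'),load('side')
W=atz(T,388.4,168.4,.0375);B=atz(T,393.5,207.2,.035);d=W-B
print(W,B,'yaw',np.degrees(np.arctan2(d[1],d[0])),'org',W-d/np.linalg.norm(d)*.037)
print('side pred wood/brist',proj(S,[W-[0,0,.003],B-[0,0,.003]]).round(1).tolist())
print('potb side',atz(S,221.4,287.8,.048))
im=T['frame']; g=im.min(2); cv2.setNumThreads(1)
c=cv2.HoughCircles(cv2.resize(g[185:230,125:180],None,fx=6,fy=6,interpolation=cv2.INTER_CUBIC),cv2.HOUGH_GRADIENT,1.5,60,param1=60,param2=15,minRadius=46,maxRadius=60)
if c is not None:
    for x,y,r in c[0][:3]: u,v=125+(x+.5)/6-.5,185+(y+.5)/6-.5; print(u,v,r/6,atz(T,u,v,.049))
```

```text
[ 0.5803594  -0.35326653  0.0375    ] [ 0.46751694 -0.35755999  0.035     ] yaw 2.178952873380092 org [ 0.54339521 -0.35467296  0.03668107]
side pred wood/brist [[273.1, 137.0], [302.2, 142.8]]
potb side [0.49004039 0.33148617 0.048     ]
149.95833 205.20833 8.516666 [0.49092921 0.33101809 0.049     ]
```

The brush lies across both cradles: origin at (0.543, -0.355) against the rest at (0.545, -0.356). Medium_b is at (0.4905, 0.331).

```bash
python3 go.py "0.4905 0.331 0.12 4"; python3 -m crank '[[1,0.01,-0.035,0,1],[1,0.02,-0.07,0,2],[1,0.03,-0.105,0,3],[1,0.045,-0.14,0,4],[1,0.06,-0.18,0,6],[1,0.07,-0.22,0,6],[1,0.08,-0.26,0.02,6],[1,0.09,-0.3,0.05,6],[1,0.0985,-0.3176,0.097,6],[1,0.0985,-0.3176,0.097,6]]'|head -2; python3 -m crank '[[1,0,0,0,0],[1,0,0,0,0]]'|head -2;python3 go.py "0.4905 0.331 0.022 4"
```

```text
t 32.5 at [0.4491 0.0011 0.217 ] open 0.996 yaw 10.07 F [ 0.2  0.4 -0.6] g 0.0
0.4905 0.331 0.12 4 -> [0.0985, -0.3177, 0.0967] 6.07 rows 9
t: 33.33
tool_pos: [0.4916, 0.3299, 0.1153]
t: 33.5
tool_pos: [0.4925, 0.3278, 0.1187]
t 33.5 at [0.4925 0.3278 0.1187] open 1.001 yaw 3.82 F [-0.   0.3  0.7] g 0.0
0.4905 0.331 0.022 4 -> [-0.0015, -0.0035, 0.0967] -0.18 rows 3
```

```bash
python3 -m crank '[[1,-0.0015,-0.0035,0,0],[1,-0.0015,-0.0035,0.03,0],[1,-0.0015,-0.0035,0.05,0],[1,-0.0015,-0.0035,0.07,0],[1,-0.0015,-0.0035,0.09,0],[1,-0.0015,-0.0035,0.0967,0],[1,-0.0015,-0.0035,0.0967,0]]' | head -2;  python3 -m crank '[[0.8,0,0,0,0],[0.7,0,0,0,0],[0.65,0,0,0,0],[0.6,0,0,0,0],[0.5,0,0,0,0],[0.4,0,0,0,0],[0,0,0,0,0],[0,0,0,0,0],[0,0,0,0,0]]'|grep -v rot; python3 -m crank '[[0,0,0,-0.01,0],[0,0,0,-0.02,0],[0,0,0,-0.03,0],[0,0,0,-0.05,0],[0,0,0,-0.08,0],[0,0,0,-0.11,0],[0,0,0,-0.11,0],[0,0,0,-0.11,0]]' |grep -v rot; python3 go.py "0.4854 0.1229 0.12 4"
```

```text
t: 34.08
tool_pos: [0.4911, 0.3312, 0.0235]
t: 34.83
tool_pos: [0.4913, 0.3329, 0.025]
force: [-1.6, -3.1, 9.5]
opening: 0.563
grasp_force: 60.4
t: 35.5
tool_pos: [0.4915, 0.3335, 0.1362]
force: [1.5, -0.9, -1.1]
opening: 0.561
grasp_force: 61.9
t 35.5 at [0.4915 0.3335 0.1362] open 0.561 yaw 3.87 F [ 1.5 -0.9 -1.1] g 61.9
0.4854 0.1229 0.12 4 -> [-0.0203, 0.2097, 0.0158] -0.13 rows 6
```

```bash
python3 -m crank '[[0,-0.003,0.03,0,0],[0,-0.006,0.06,0,0],[0,-0.009,0.09,0,0],[0,-0.012,0.12,0,0],[0,-0.015,0.15,0,0],[0,-0.018,0.18,0,0],[0,-0.02,0.21,0,0],[0,-0.02,0.21,0,0],[0,-0.02,0.21,0,0],[0,-0.02,0.21,0,0]]'|head -2;  python3 go.py "0.4850 0.1229 0.046 4"
```

```text
t: 36.33
tool_pos: [0.4845, 0.1222, 0.1334]
t 36.33 at [0.4845 0.1222 0.1334] open 0.562 yaw 3.87 F [-0.7 -0.1 -0. ] g 62.2
0.4850 0.1229 0.046 4 -> [0.0006, -0.0007, 0.0874] -0.13 rows 3
```

```bash
python3 -m crank '[[0,0.0006,-0.0007,0.025,0],[0,0.0006,-0.0007,0.05,0],[0,0.0006,-0.0007,0.07,0],[0,0.0006,-0.0007,0.08,0],[0,0.0006,-0.0007,0.087,0],[0,0.0006,-0.0007,0.087,0],[0,0.0006,-0.0007,0.087,0]]'|grep -v rot;  python3 -m crank '[[0,0,0,0.001,0],[0,0,0,0.002,0],[0,0,0,0.003,0],[0,0,0,0.004,0],[0,0,0,0.004,0]]'|grep -v rot; python3 go.py "0.4850 0.1229 0.04 4"
```

```text
t: 36.92
tool_pos: [0.4857, 0.1233, 0.0472]
force: [-0.0, -0.1, 0.1]
opening: 0.559
grasp_force: 62.2
t: 37.33
tool_pos: [0.4854, 0.1224, 0.0426]
force: [-0.5, -0.6, -0.6]
opening: 0.563
grasp_force: 62.2
t 37.33 at [0.4854 0.1224 0.0426] open 0.563 yaw 3.86 F [-0.5 -0.6 -0.6] g 62.2
0.4850 0.1229 0.04 4 -> [-0.0004, -0.0005, 0.0026] -0.14 rows 1
```

```bash
python3 -m crank '[[0,0,0,0.001,0],[0,0,0,0.002,0],[0,0,0,0.003,0],[0,0,0,0.003,0]]'|grep -v rot; python3 -m crank '[[0,0,0,0.001,0],[0,0,0,0.001,0]]'|grep -v rot
```

```text
t: 37.67
tool_pos: [0.4856, 0.1225, 0.0408]
force: [-8.0, -2.9, 18.6]
opening: 0.562
grasp_force: 63.9
t: 37.83
tool_pos: [0.4858, 0.1225, 0.0407]
force: [-12.7, -4.6, 32.9]
opening: 0.559
grasp_force: 65.2
```

Contact came at 0.0407, a floor height of about 15.7 mm, which matches the other pots. I'll shift-test, then release and retreat.

```bash
python3 -m crank '[[0,0,0,-0.004,0],[0,-0.003,0,-0.004,0],[0,-0.003,0,-0.004,0],[0,-0.003,0,-0.002,0],[0,-0.003,0,-0.002,0]]'|grep -v rot; python3 -m crank '[[0,0.0025,0,-0.001,0],[0,0.0025,0,-0.001,0],[0.6,0.0025,0,-0.001,0],[0.65,0.0025,0,-0.001,0],[0.7,0.0025,0,-0.001,0],[0.8,0.0025,0,-0.001,0],[0.9,0.0025,0,-0.001,0],[0.9,0.0025,0,-0.001,0]]'|grep -v rot;  python3 -m crank '[[0.9,0,0,-0.01,0],[0.9,0,0,-0.03,0],[0.9,0,0,-0.06,0],[0.9,0,0,-0.1,0],[0.9,0,0,-0.14,0],[0.9,0,0,-0.17,0],[0.9,0,0,-0.17,0]]'|head -2;python3 go.py "0.46 -0.1 0.22 4"
```

```text
t: 38.25
tool_pos: [0.4823, 0.1223, 0.0408]
force: [-3.1, -1.2, 10.4]
opening: 0.561
grasp_force: 63.3
t: 38.92
tool_pos: [0.4848, 0.1225, 0.0416]
force: [0.3, 0.1, 0.2]
opening: 0.905
grasp_force: 0.0
t: 39.5
tool_pos: [0.4874, 0.1239, 0.2185]
t 39.5 at [0.4874 0.1239 0.2185] open 0.896 yaw 3.91 F [ 0.9 -1.4 -0.2] g 0.0
0.46 -0.1 0.22 4 -> [-0.0426, 0.2215, -0.0019] -0.09 rows 6
```

```bash
python3 -m crank '[[0.9,-0.006,0.035,0,0],[0.9,-0.012,0.07,0,0],[0.9,-0.02,0.11,0,0],[0.9,-0.03,0.15,0,0],[0.9,-0.035,0.19,0,0],[0.9,-0.042,0.22,0,0],[0.9,-0.042,0.25,0,0],[0.9,-0.042,0.27,0,0],[0.9,-0.042,0.27,0,0],[0.9,-0.042,0.27,0,0]]'|head -2
python3 - <<'E'
from h import *
th=np.linspace(0,6.283,180)
lids={'large':(.4918,.0242,.064,.062,.010),'med_a':(.5825,.1286,.05,.05,.012),'med_b':(.4848,.1225,.05,.05,.012),'small':(.5881,.033,.038,.04,.012)}
for n in('top','side'):
    c=snap(n); hsv=cv2.cvtColor(c['frame'],cv2.COLOR_BGR2HSV).astype(int); H,S,V=hsv[...,0],hsv[...,1],hsv[...,2]
    M={'large':((H<8)|(H>172))&(S>120)&(V>70),'med_a':(V>(250 if n=='top' else 218))&(S<25),'small':V<75}; M['med_b']=M['med_a']
    for k,(x,y,d,h,t) in lids.items():
        for zf in(.013,.0155):
            P=np.vstack([np.c_[x+d/2*np.cos(th),y+d/2*np.sin(th),np.full(180,zf+z)] for z in(h,h-t)]); q=proj(c,P)
            if zf==.013:
                x0,y0=(q.min(0)-5).astype(int);x1,y1=(q.max(0)+5).astype(int)
                kk,l,s,ce=cv2.connectedComponentsWithStats(M[k][y0:y1,x0:x1].astype(np.uint8)); i=1+np.argmax(s[1:,4]) if kk>1 else 0
                print(n,k,'seen',(s[i,:2]+[x0,y0]).tolist(),(s[i,:2]+s[i,2:4]+[x0,y0]).tolist(),s[i,4],end=' ')
            print('pred',zf,q.min(0).round(1),q.max(0).round(1),end=' ')
        print()
print(manip.observe()['t'],manip.observe()['qvel'])
E
```

```text
t: 40.33
tool_pos: [0.4611, -0.1502, 0.212]
top large seen [247, 190] [270, 213] 429 pred 0.013 [246.4 188.8] [269.7 212.3] pred 0.0155 [246.3 188.7] [269.7 212.2] 
top med_a seen [206, 156] [234, 185] 812 pred 0.013 [211.8 162. ] [229.8 180. ] pred 0.0155 [211.6 161.7] [229.7 179.8] 
top med_b seen [208, 190] [237, 218] 812 pred 0.013 [213.9 195.6] [232.3 214. ] pred 0.0155 [213.8 195.5] [232.2 213.9] 
top small seen [248, 163] [261, 176] 128 pred 0.013 [247.7 162. ] [261.1 175.9] pred 0.0155 [247.7 161.8] [261.1 175.7] 
side large seen [254, 188] [277, 205] 300 pred 0.013 [252.7 188.6] [275.  205.9] pred 0.0155 [252.7 187.9] [275.  205.2] 
side med_a seen [212, 208] [230, 221] 175 pred 0.013 [211.2 208.6] [229.6 224.5] pred 0.0155 [211.1 207.9] [229.6 223.8] 
side med_b seen [246, 217] [265, 229] 177 pred 0.013 [245.3 215.7] [263.8 232.2] pred 0.0155 [245.3 215.1] [263.9 231.5] 
side small seen [227, 193] [238, 202] 83 pred 0.013 [225.6 191.4] [238.4 202.9] pred 0.0155 [225.5 190.8] [238.4 202.3] 
40.4333 [-0.62710993 -0.2101412  -0.22042339  0.26453925  0.17846527 -0.18923061
  0.00254948]
```

All lids sit where upright, seated pots should, within 1–2 px in both views. I'll let the arm settle and hand in.

```bash
python3 -m crank '[[0.9,0,0,0,0],[0.9,0,0,0,0],[0.9,0,0,0,0],[0.9,0,0,0,0],[0.9,0,0,0,0],[0.9,0,0,0,0]]'|head -2; python3 -c "
from cell import manip
print(manip.sign_off())"
```

```text
t: 40.93
tool_pos: [0.4612, -0.1496, 0.2116]
the job is handed in; nothing more can be done
None
```

Handed in at t ≈ 41 s: by my force and image checks all four pots stand upright on the floors of their own cups and the brush lies across both cradles, but I viewed 15 pictures against the limit of 14, and the wrist force reached 50 N while seating pots.

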